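# Open the sprung marker case

## Task

Open the grey-lidded marker case on the painting table: press down the thumb tab at its front so that the latch lets go and the lid springs up a little by itself, take the finger off, then push the raised lid up and back with a fingertip until it lies fully open against its stop. Do not grip, lift or shift the case, and leave the bottles, glass, bowl, pens and other things on the table where they are.

Things in the scene. Friction and masses are not known exactly. Their poses are not given: they have to be found in the camera images.
- case: marker case: a loose moulded box, black with a flat ribbed grey lid, 130 mm deep (its x) by 220 mm wide (its y), 60 mm high with the lid shut, about 2 kg. Origin: centre of its underside, on the table. Its -x axis points out of its front (the side with the tab, roughly towards the robot), +x to the hinge side, z up. The box's rim under the lid is 50 mm above the table.
- tab_pad (a point): top centre of the thumb tab, a plain steel flap that juts out level from the middle of the case's front: at rest 100 mm in front of the case's origin, 42 mm above the table. The flap is 42 mm wide and spans 74 to 112 mm in front of the origin; behind it, 68 to 78 mm in front of the origin, its hook stands up against the lid, to 62 mm above the table.
- tab (a joint): angle of the tab in rad, growing as it is pressed down: 0 at rest, about 0.18 where its hook lets go of the lid, 0.30 at its stop. Pressed straight down at tab_pad it takes about 4 N and 6 mm to free the lid, about 5 N and 9 mm to reach the stop. It springs back when let go.
- lid_hinge (a point): middle of the lid's hinge axis, along the back of the case: 62 mm behind the case's origin, 52 mm above the table. The axis runs along the case's y.
- lid_edge (a point): lower front end of the lid: the small lip (30 mm wide, 6 mm proud) at the middle of its front edge, 133 mm from the hinge axis; moves with the lid. The rest of the front edge is 127 mm from the axis. The lid is 222 mm wide and 9 mm thick at its rim.
- lid (a joint): opening angle of the lid in rad: 0 shut and latched. Unlatched, a spring pin lifts it in about 0.5 s to about 0.47 (lip about 110 mm above the table). Pushed on, it swings up over the back: let go before upright (about 1.6) it sinks back to 0.47, beyond that it falls softly to its stop at 1.95 and stays. A push of 1 to 3 N at the edge moves it; the hinge is damped.
- bottle: bystander: amber glass bottle, 62 mm wide, 185 mm tall, beside the case; origin at the centre of its underside
- bottle2: bystander: clear glass bottle, 62 mm wide, 165 mm tall, off to the right; origin at the centre of its underside
- tumbler: bystander: drinking glass, 68 mm wide, 85 mm tall, near the case's front corner; origin at the centre of its underside
- bowl: bystander: square red ink bowl, about 98 mm wide, 38 mm tall, behind the case; origin at the centre of its underside
- marker: bystander: square marker pen, 136 mm long, 14 mm thick, lying near the case's front corner; its x along the pen, origin at mid-length, on the table
- marker2: bystander: square marker pen, 136 mm long, 14 mm thick, lying beside the case; its x along the pen, origin at mid-length, on the table
- charcoal: bystander: block of charcoal, 55 x 28 x 22 mm, off to the left; origin at the centre of its underside
- scissors: bystander: scissors, about 155 mm long, 10 mm thick, lying off to the left; origin at the pivot end of the blades, on the table

How it is judged:
On the way, in this order (a step that is already met when the one before it is completed fails the run):
1. the thumb tab is pressed down (value of joint tab above 0.13 rad), for 0.05 s.
2. the lid has sprung up by itself, with the robot clear of the case (value of joint lid between 0.3 and 0.8 rad and contact force between each of the fingers, the arm and case below 0.1 N), for 0.1 s.
At the end, for the whole second after the job is handed in: the lid rests fully open against its stop (over 1.85 rad), the tab has sprung back, and the case stands flat within 25 mm of where it was (value of joint lid above 1.85 rad and velocity of joint lid below 0.05 rad/s and value of joint tab below 0.05 rad and distance of case from where it was at the start of the episode below 0.025 m and angle between case's own z axis and vertical below 0.05 rad); the robot touches nothing.
It fails at once if the case is lifted, tipped or shifted (distance of case from where it was at the start of the episode above 0.03 m or height (world z) of case above 0.012 m or angle between case's own z axis and vertical above 0.15 rad).
It fails at once if a bystander is lifted, knocked or shifted by more than 30 mm (distance of any of bottle, bottle2, tumbler, bowl, marker, marker2, charcoal, scissors from where it was at the start of the episode above 0.03 m).
It also fails if it takes over 45 s, if anything falls off the work surface, if the arm or the gripper's body presses on something with over 40 N, if the wrist force passes 120 N, or if a joint passes its speed limit or range.

## Robot

A 6-joint arm with a two-finger parallel gripper is mounted at the origin on the work surface. World frame = base frame: x ahead of the robot, y to its left, z up, the work surface at z = 0. Lengths are in m, angles in rad, forces in N, time in s.
With the tool pointing down it reaches from about 0.35 to 0.775 m from the base axis. Payload 7.3 kg.
Tool frame: the origin (TCP) lies between the finger pads; the fingertips stand 8 mm ahead of it and the grasp point (between the pads) lies 11 mm behind it (robot.nose_length is the distance from the TCP to the fingertips, in m); z points along the fingers, y is the line along which they close (so a half turn about z gives the same grasp; the last joint's range is limited). The gripper opens to 92 mm and grips with 3 to 60 N. Pads are 19 mm wide; open, the fingers measure 130 mm over their backs; the gripper's body (75 mm by 190 mm) begins 47 mm behind the grasp point.
Start: joints at [1.037, 0.342, 1.524, -0, 1.275, -0.146], TCP at [0.199, 0.486, 0.235] pointing down, gripper open.
Joint ranges: [-2.53, 2.53], [-0.77, 2.02], [0.04, 2.7], [-1, 4.14], [0.28, 2.66], [-3.11, 3.11]. Speed limits (rad/s): [2.57, 2.57, 3.14, 3.14, 3.14, 3.14].

## Interface

Orientations are given as [roll, pitch, yaw] about the fixed x, y, z axes, in that order (R = Rz(yaw) Ry(pitch) Rx(roll)).
In Python, from cell import robot gives the robot as it stands. The module is installed in compiled form; this text tells all that it offers.
- The arm moves only by the shell command python3 -m jog 'ROWS' [FORCE]. ROWS is JSON, a list that holds one entry, the list of rows, each a list of 5 numbers: the gripper's target within -1 to 1 (fully open at 1, half-way at 0, shut at -1), then the shift along the tool's x, y, z in m, then the turn about the tool's z in rad. A call has 1 to 5 rows; each row is the pose to reach, as a shift and turn from the pose commanded when the call began, along the tool's axes at that moment; what a row does not reach only later rows make up. A row lasts 1/12 s, in which the tool goes at most 41.7 mm and 7.16 degrees, less where a joint would pass 70% of its speed; a pose out of reach is approached as far as the arm can. A call with a gripper value outside its range is refused whole. The fingers move at their own pace and stop on an object; FORCE is the grip in N (left out, the last holds). Time passes only in rows, so rows that repeat a pose let the fingers close. It gives the time, the measured TCP pose, the force, the opening and the grip force at its end, in the units of the state.
- robot.observe(): the state, without advancing time (a new reading comes with each control period).
- robot.read_camera(name): name is "scene" or "top" or "wrist"; returns the picture (384x512x3 uint8, red, green, blue); there is no depth.
- robot.camera_model(name): a dict with "camera_matrix" (3x3 intrinsics, pixels), "position" and "attitude" of the camera in the world; the wrist camera has in their place "mount" (4x4, takes a point from camera to tool coordinates, whose origin is the TCP and whose axes are the flange's). Camera axes: x right, y down, z forward; pixel columns grow to the right and rows downward; lengths in m; the calibration is good to about 2 mm. A picture is of the moment at which its call begins: read the wrist's pose just before it. camera_model takes no time and is no camera call.
- robot.hand_in(): hands the job in; it is judged then, once.
The state is a dict: "time": time; "qpos": joint angles; "qvel": joint speeds; "joint_efforts": joint torques, N m; "tool_pos": TCP position; "tool_rot": TCP orientation; "contact_force": force on the tool from outside, world axes, zero at the start; "torque": the same for the moment, N m; "opening": finger opening in m; "grip_force": force on a finger pad.
Only numpy, scipy, OpenCV 4.12 (cv2) and the standard library are available. Lean on these libraries where they do the work, as an engineer would, in place of code of your own. Each camera call takes 0.05 s, during which the arm holds its last target. There are 200 camera calls.

## Working session

There is one attempt and no reset: what is moved stays moved. The work goes in short steps, Python scripts to look and compute and a shell command to move; the robot and the scene stay as the last step left them, time stands still between calls to the robot, and variables do not carry over. Pictures are saved under pics/ and viewed, at most 10 in all, crops included, and the job is handed in when it is done.

```bash
mkdir -p pics; python3 - <<'E'
from cell import robot
import cv2
for n in("scene","top"):
    cv2.imwrite(f"pics/{n}1.png",cv2.resize(robot.read_camera(n)[:,:,::-1],(800,600),interpolation=cv2.INTER_CUBIC))
    print(robot.camera_model(n))
s=robot.observe();print(s['time'],s['tool_pos'],s['tool_rot'],s['contact_force'],robot.nose_length)
E
```

```text
{'camera_matrix': array([[448.17748945,   0.        , 252.98653141],
       [  0.        , 448.17748945, 190.15400583],
       [  0.        ,   0.        ,   1.        ]]), 'position': array([1.16509938, 0.7213954 , 0.89561961]), 'attitude': array([-2.32318477,  0.01303404,  2.43501317])}
{'camera_matrix': array([[434.1441702 ,   0.        , 265.49018554],
       [  0.        , 434.1441702 , 191.82881276],
       [  0.        ,   0.        ,   1.        ]]), 'position': array([0.49323039, 0.04186298, 1.17750714]), 'attitude': array([-3.07672141, -0.02111282, -1.5913282 ])}
0.1 [0.1983443  0.48570892 0.2341212 ] [-3.14026523e+00 -1.85143574e-04  2.75378672e+00] [ 0.58193909 -0.34300657  0.83191711] 0.008
```

View pics/top1.png

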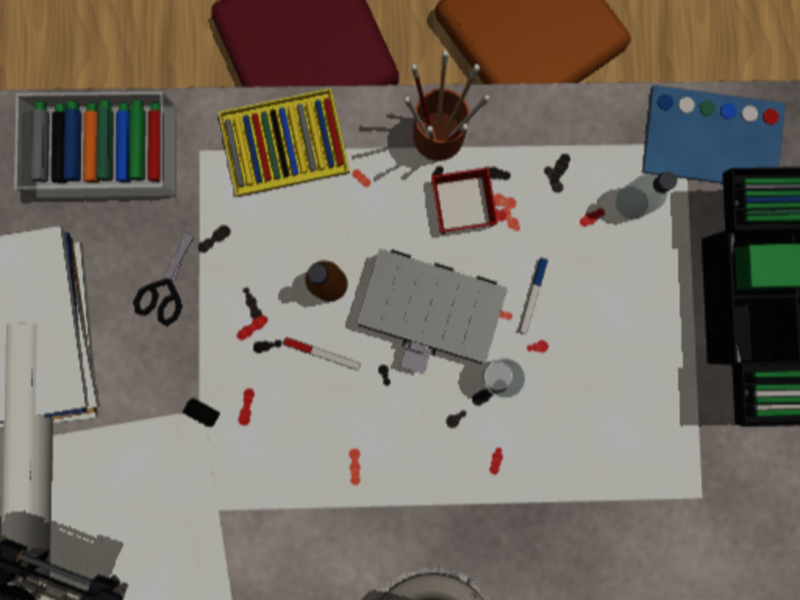

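View pics/scene1.png

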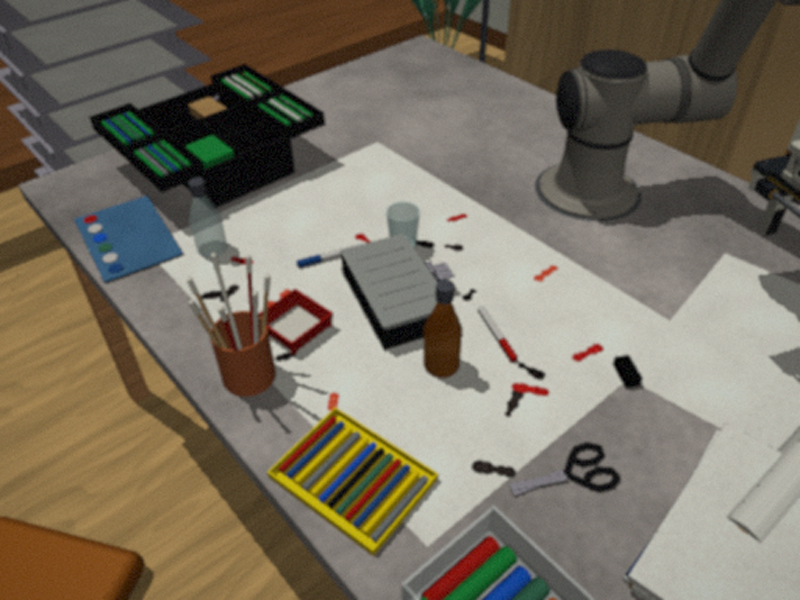

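The top view shows the case at about (430,305), its tab at (415,357), the tumbler at (503,377), the amber bottle at (325,280) and the pen tip at (358,367). I'll take an enlarged crop next.

```bash
python3 - <<'E'
from cell import robot
import cv2
im=robot.read_camera("top")[:,:,::-1]
c=im[145:265,190:350]
cv2.imwrite("pics/crop.png",cv2.resize(c,(800,600),interpolation=cv2.INTER_CUBIC))
E
```

```text
(no output)
```

View pics/crop.png

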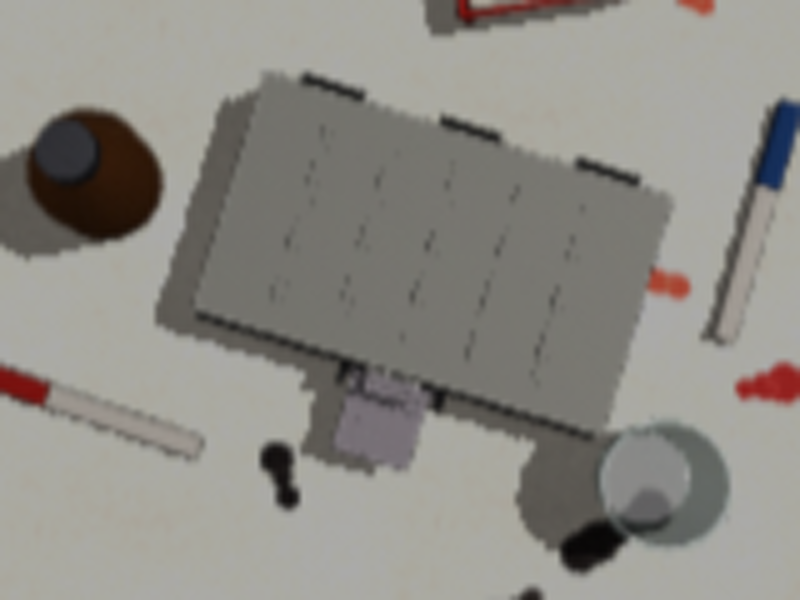

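The crop shows the lid corners at (265,72), (672,195), (605,437) and (195,312). The tab's front edge runs from (333,453) to (408,469). The tumbler is at (665,480) and the pen end at (200,443).

```bash
cat > h.py <<'E'
import numpy as np
from cell import robot
from scipy.spatial.transform import Rotation as R
def ray(n,uv,z):
    m=robot.camera_model(n);d=R.from_euler('xyz',m['attitude']).apply(np.linalg.inv(m['camera_matrix'])@[*uv,1])
    p=m['position'];return p+d*(z-p[2])/d[2]
def crop(uv,z): return ray('top',(uv[0]/5+190-.4,uv[1]/5+145-.4),z)
E
python3 - <<'E'
from h import *
c=np.array([crop(p,.06) for p in[(265,72),(672,195),(605,437),(195,312)]])
print(c.round(4)); n=np.linalg.norm
print("w",n(c[0]-c[1]),n(c[2]-c[3]),"d",n(c[0]-c[3]),n(c[1]-c[2]))
v=(c[0]-c[1])+(c[3]-c[2]);yaw=np.arctan2(-v[0],v[1]);u=(c[0]-c[3])+(c[1]-c[2])
print("yaw",yaw,np.arctan2(u[1],u[0]))
t=[crop(p,.042) for p in[(333,453),(408,469)]];print("tab",t,n(t[0]-t[1]),np.mean(t,0))
f=np.array([np.cos(yaw),np.sin(yaw)])
print("origin from lid mid",c.mean(0)[:2], "from tab", np.mean(t,0)[:2]+.112*f)
for p,z in[((665,480),.04),((200,443),.014),((95,190),.08)]:print(crop(p,z).round(3))
s=robot.observe();T=R.from_euler('xyz',s['tool_rot']).as_matrix();print(T.round(3))
E
```

```text
[[ 0.6517  0.0743  0.06  ]
 [ 0.5838 -0.1352  0.06  ]
 [ 0.4597 -0.097   0.06  ]
 [ 0.5281  0.1124  0.06  ]]
w 0.220273175376106 0.22031787394162375 d 0.12929084725217993 0.12986576003740827
yaw -0.31450064184927334 -0.2986852766056373
tab [array([0.45383548, 0.04288733, 0.042     ]), array([0.44470948, 0.00400113, 0.042     ])] 0.03994271958863416 [0.44927248 0.02344423 0.042     ]
origin from lid mid [ 0.55580891 -0.01139776] from tab [ 0.55577899 -0.01120203]
[ 0.436 -0.13   0.04 ]
[0.46  0.114 0.014]
[0.59  0.161 0.08 ]
[[-0.926  0.378 -0.001]
 [ 0.378  0.926 -0.001]
 [ 0.    -0.001 -1.   ]]
```

```bash
cat >> h.py <<'E'
O=np.array([.5558,-.0113]);YAW=-.308
def st(target=None):
    s=robot.observe();T=R.from_euler('xyz',s['tool_rot']).as_matrix();p=s['tool_pos']
    C=R.from_euler('z',YAW).as_matrix();o=np.array([*O,0])
    print('t',round(s['time'],2),'case-frame tcp mm',((C.T@(p-o))*1e3).round(1),'F case',(C.T@s['contact_force']).round(2),'tool y yaw err',round(np.arctan2(-T[0,1],T[1,1])-YAW,4))
    if target is not None: print('shift tool mm',(T.T@(C@(np.array(target)/1e3)+o-p)*1e3).round(1))
E
python3 -m jog '[[[-1,-0.412,-0.334,0,-0.08],[-1,-0.412,-0.334,0,-0.08],[-1,-0.412,-0.334,0,-0.08],[-1,-0.412,-0.334,0,-0.08],[-1,-0.412,-0.334,0,-0.08]]]' 10
python3 -c "from h import *;st((-107,0,234))"
```

```text
time: 0.57
tool_pos: [0.2989, 0.3017, 0.2346]
tool_rot: [-3.141, -0.0, 2.835]
contact_force: [1.3, -0.2, -1.2]
opening: 0.0636
grip_force: 0.0
t 0.57 case-frame tcp mm [-339.7  220.4  234.6] F case [ 1.3   0.16 -1.18] tool y yaw err 0.0011
shift tool mm [-232.4 -220.6    0.6]
```

```bash

python3 -m jog '[[[-1,-0.232,-0.22,0,0],[-1,-0.232,-0.22,0,0],[-1,-0.232,-0.22,0,0],[-1,-0.232,-0.22,0,0],[-1,-0.232,-0.22,0,0]]]'
python3 -c "from h import *;st((-107,0,234))"
```

```text
time: 0.98
tool_pos: [0.3998, 0.119, 0.2348]
tool_rot: [3.141, 0.0, 2.834]
contact_force: [1.8, 0.8, -0.2]
opening: 0.0298
grip_force: 0.0
t 0.98 case-frame tcp mm [-188.2   76.9  234.8] F case [ 1.48  1.28 -0.22] tool y yaw err 0.0002
shift tool mm [-81.2 -76.9   0.8]
```

```bash

python3 -m jog '[[[-1,-0.081,-0.077,0,0],[-1,-0.081,-0.077,0,0],[-1,-0.081,-0.077,0,0],[-1,-0.081,-0.077,0.04,0],[-1,-0.081,-0.077,0.08,0]]]'
python3 -m jog '[[[-1,0,0,0.03,0],[-1,0,0,0.04,0],[-1,0,0,0.04,0],[-1,0,0,0.04,0],[-1,0,0,0.04,0]]]'
python3 - <<'E'
from h import *;st((-107,0,75))
import cv2
cv2.imwrite("pics/w.png",robot.read_camera("wrist")[:,:,::-1])
cv2.imwrite("pics/t2.png",cv2.resize(robot.read_camera("top")[145:265,190:350,::-1],(800,600)))
E
```

```text
time: 1.4
tool_pos: [0.4555, 0.021, 0.1551]
tool_rot: [3.14, 0.006, 2.83]
contact_force: [0.5, 0.4, -0.4]
opening: 0.0008
grip_force: 0.0
time: 1.82
tool_pos: [0.4541, 0.023, 0.1157]
tool_rot: [3.141, 0.002, 2.834]
contact_force: [1.1, -0.1, -1.0]
opening: 0.0005
grip_force: 0.0
t 1.82 case-frame tcp mm [-107.4    1.9  115.7] F case [ 1.07  0.24 -0.98] tool y yaw err 0.0003
shift tool mm [-0.3 -1.9 40.7]
```

View pics/w.png

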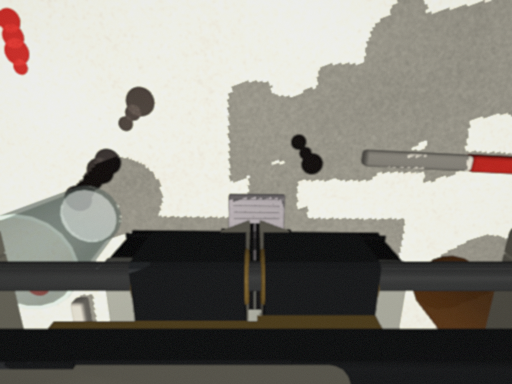

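The wrist view shows the tab at px (229–285, 195–225), straight ahead of the closed fingers, with the tumbler and the pen clear to either side. Before pressing, I'll check the tab's front edge against the projection.

```bash
python3 - <<'E'
from h import *
m=robot.camera_model("wrist");s=robot.observe();T=R.from_euler('xyz',s['tool_rot']).as_matrix();M=np.array(m['mount']);print(M.round(3))
C=R.from_euler('z',YAW).as_matrix()
for q in[(-112,21,42),(-112,-21,42),(-100,0,42)]:
    w=C@(np.array(q)/1e3)+[*O,0];t=T.T@(w-s['tool_pos']);c=M[:3,:3].T@(t-M[:3,3]);k=m['camera_matrix']@c;print(q,(k/k[2])[:2].round(1))
E
python3 -m jog '[[[-1,0,-0.002,0.03,0],[-1,0,-0.002,0.05,0],[-1,0,-0.002,0.054,0],[-1,0,-0.002,0.054,0],[-1,0,-0.002,0.054,0]]]'
python3 -c "from h import *;st()"
```

```text
[[-0.    -0.96  -0.28   0.076]
 [ 1.    -0.    -0.     0.   ]
 [ 0.    -0.28   0.96  -0.149]
 [ 0.     0.     0.     1.   ]]
(-112, 21, 42) [280.2 193.5]
(-112, -21, 42) [222.7 193.5]
(-100, 0, 42) [251.5 209. ]
time: 2.33
tool_pos: [0.4534, 0.0211, 0.0618]
tool_rot: [3.141, 0.001, 2.834]
contact_force: [-0.6, 0.1, 0.5]
opening: 0.0004
grip_force: 0.0
t 2.33 case-frame tcp mm [-1.074e+02 -1.000e-01  6.180e+01] F case [-0.64 -0.08  0.52] tool y yaw err 0.0003
```

The projection agrees with the picture to about 4 mm, so I'm pressing now.

```bash
python3 -m jog '[[[-1,0,0.002,0.008,0],[-1,0,0.002,0.013,0],[-1,0,0.002,0.017,0],[-1,0,0.002,0.021,0],[-1,0,0.002,0.021,0]]]'
python3 -c "from h import *;st()"
```

```text
time: 2.75
tool_pos: [0.4547, 0.0231, 0.0407]
tool_rot: [3.141, 0.003, 2.834]
contact_force: [-1.8, 1.7, 16.5]
opening: 0.0009
grip_force: 7.5
t 2.75 case-frame tcp mm [-106.8    2.1   40.7] F case [-2.26  1.09 16.53] tool y yaw err 0.0002
```

```bash
python3 -m jog '[[[-1,0,0,0,0],[-1,0,0,0,0],[-1,0,0,0,0],[-1,0,0,0,0],[-1,0,0,0,0]]]'
python3 - <<'E'
from h import *;st()
import cv2
cv2.imwrite("pics/s2.png",cv2.resize(robot.read_camera("scene")[130:240,200:320,::-1],(654,600),interpolation=cv2.INTER_CUBIC))
E
```

```text
time: 3.17
tool_pos: [0.4546, 0.0231, 0.0408]
tool_rot: [3.141, 0.003, 2.834]
contact_force: [-0.4, 1.3, 12.4]
opening: 0.0007
grip_force: 6.0
t 3.17 case-frame tcp mm [-106.9    2.1   40.8] F case [-0.76  1.16 12.38] tool y yaw err 0.0002
```

View pics/s2.png

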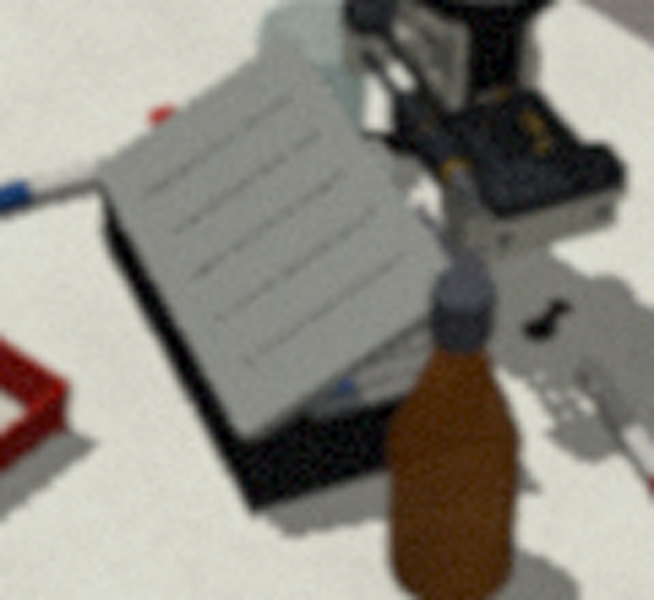

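The lid has sprung up: its raised front edge is visible at about (350,100)–(440,250). Next I'll take the finger off and rise in front of the lip.

```bash
python3 -m jog '[[[-1,0,0,-0.025,0],[-1,0.003,0.002,-0.06,0],[-1,0.003,0.002,-0.06,0],[-1,0.003,0.002,-0.06,0],[-1,0.003,0.002,-0.06,0]]]'
python3 -c "from h import *;st((-80,0,100))"
```

```text
time: 3.63
tool_pos: [0.4506, 0.0259, 0.0993]
tool_rot: [-3.142, -0.0, 2.834]
contact_force: [-0.5, -0.2, 0.2]
opening: 0.0005
grip_force: 0.0
t 3.63 case-frame tcp mm [-111.5    3.5   99.3] F case [-0.45 -0.35  0.18] tool y yaw err 0.0003
shift tool mm [-31.5  -3.6  -0.7]
```

```bash
python3 -m jog '[[[-1,-0.025,-0.003,0.002,0],[-1,-0.042,-0.003,0.004,0],[-1,-0.046,-0.003,-0.001,0],[-1,-0.05,-0.003,-0.007,0],[-1,-0.053,-0.003,-0.013,0]]]'
python3 -c "from h import *;st((-40,0,140))"
```

```text
time: 4.05
tool_pos: [0.4999, 0.007, 0.1122]
tool_rot: [-3.141, -0.002, 2.834]
contact_force: [-0.9, -0.2, -1.1]
opening: -0.0001
grip_force: 0.4
t 4.05 case-frame tcp mm [-58.9   0.5 112.2] F case [-0.75 -0.46 -1.13] tool y yaw err 0.0001
shift tool mm [-18.8  -0.5 -27.8]
```

Contact is light. I'll continue along the arc.

```bash
python3 -m jog '[[[-1,-0.004,0,-0.006,0],[-1,-0.008,0,-0.012,0],[-1,-0.012,0,-0.018,0],[-1,-0.016,0,-0.023,0],[-1,-0.02,0,-0.028,0]]]'
python3 -c "from h import *;st((-8,0,164))"
```

```text
time: 4.47
tool_pos: [0.5201, 0.0008, 0.1416]
tool_rot: [3.141, 0.001, 2.834]
contact_force: [0.3, -0.2, -0.3]
opening: 0.0007
grip_force: 0.3
t 4.47 case-frame tcp mm [-37.7   0.8 141.6] F case [ 0.36 -0.11 -0.32] tool y yaw err 0.0003
shift tool mm [-29.7  -0.8 -22.4]
```

```bash
python3 -m jog '[[[-1,-0.006,0,-0.006,0],[-1,-0.012,0,-0.011,0],[-1,-0.018,0,-0.015,0],[-1,-0.024,0,-0.019,0],[-1,-0.03,0,-0.023,0]]]'
python3 - <<'E'
from h import *;st((23,0,175))
import cv2
cv2.imwrite("pics/s3.png",cv2.resize(robot.read_camera("scene")[100:240,180:340,::-1],(686,600),interpolation=cv2.INTER_CUBIC))
E
```

```text
time: 4.88
tool_pos: [0.5489, -0.0084, 0.1641]
tool_rot: [3.142, 0.0, 2.834]
contact_force: [-0.5, -0.4, -0.8]
opening: 0.0008
grip_force: 0.3
t 4.88 case-frame tcp mm [ -7.5   0.6 164.1] F case [-0.39 -0.56 -0.78] tool y yaw err 0.0001
shift tool mm [-30.5  -0.6 -10.9]
```

View pics/s3.png

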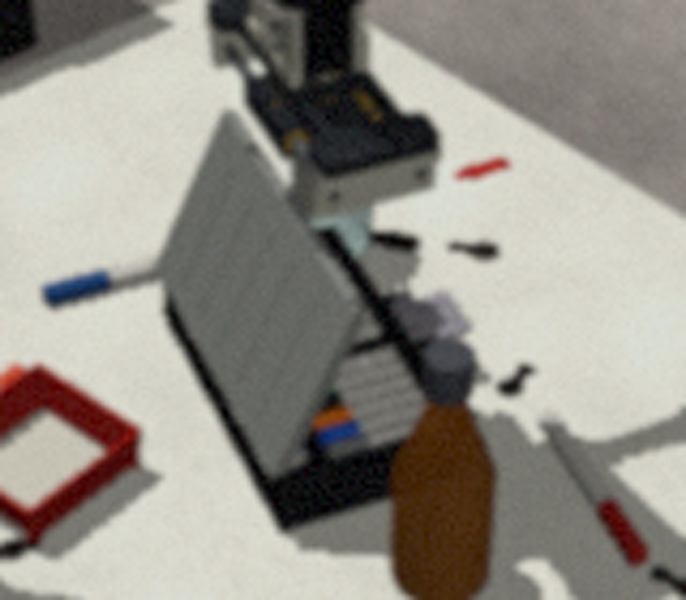

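The lid stands steeply at roughly 1.1 rad, with its top edge running from (230,110) to (355,300), and the gripper is behind it. I'll keep pushing.

```bash
python3 -m jog '[[[-1,-0.006,0,-0.003,0],[-1,-0.012,0,-0.006,0],[-1,-0.018,0,-0.008,0],[-1,-0.024,0,-0.01,0],[-1,-0.03,0,-0.011,0]]]'
python3 -m jog '[[[-1,-0.007,0,-0.001,0],[-1,-0.014,0,-0.002,0],[-1,-0.02,0,-0.003,0],[-1,-0.027,0,-0.003,0],[-1,-0.034,0,-0.003,0]]]'
python3 -c "from h import *;st((80,0,176))"
```

```text
time: 5.35
tool_pos: [0.5776, -0.0175, 0.175]
tool_rot: [3.141, 0.0, 2.834]
contact_force: [0.1, 0.6, 0.1]
opening: 0.0004
grip_force: 0.3
time: 5.77
tool_pos: [0.6099, -0.0278, 0.1777]
tool_rot: [3.142, -0.0, 2.834]
contact_force: [-0.4, 0.3, -0.5]
opening: 0.0006
grip_force: 0.2
t 5.77 case-frame tcp mm [ 56.5   0.7 177.7] F case [-0.43  0.15 -0.52] tool y yaw err 0.0002
shift tool mm [-23.5  -0.7   1.7]
```

Past upright, a bit further, then retreat.

```bash
python3 -m jog '[[[-1,-0.007,0,0,0],[-1,-0.014,0,0,0],[-1,-0.02,0,0.001,0],[-1,-0.027,0,0.002,0],[-1,-0.032,0,0.003,0]]]'
python3 -m jog '[[[-1,0.01,0,0,0],[-1,0.04,0,-0.01,0],[-1,0.07,0,-0.03,0],[-1,0.1,0,-0.05,0],[-1,0.13,0,-0.05,0]]]'
python3 -m jog '[[[-1,0.04,0,0,0],[-1,0.08,0,0,0],[-1,0.1,0,0,0],[-1,0.1,0,0,0],[-1,0.1,0,0,0]]]'
python3 -m jog '[[[-1,0,0,0,0],[-1,0,0,0,0],[-1,0,0,0,0],[-1,0,0,0,0],[-1,0,0,0,0]]]'
python3 -m jog '[[[-1,0,0,0,0],[-1,0,0,0,0],[-1,0,0,0,0],[-1,0,0,0,0],[-1,0,0,0,0]]]'
python3 - <<'E'
from h import *;st()
import cv2
cv2.imwrite("pics/s4.png",cv2.resize(robot.read_camera("scene")[100:240,180:340,::-1],(686,600),interpolation=cv2.INTER_CUBIC))
cv2.imwrite("pics/t4.png",cv2.resize(robot.read_camera("top")[145:265,190:350,::-1],(800,600),interpolation=cv2.INTER_CUBIC))
E
```

```text
time: 6.18
tool_pos: [0.6405, -0.0375, 0.1745]
tool_rot: [3.142, 0.0, 2.834]
contact_force: [-0.8, -0.2, -0.2]
opening: 0.0005
grip_force: 0.0
time: 6.6
tool_pos: [0.5166, 0.0021, 0.2281]
tool_rot: [3.14, 0.006, 2.834]
contact_force: [1.2, 0.8, 0.6]
opening: 0.0003
grip_force: 0.0
time: 7.02
tool_pos: [0.4206, 0.0326, 0.2255]
tool_rot: [3.141, 0.002, 2.835]
contact_force: [0.1, -0.2, 1.3]
opening: 0.0007
grip_force: 0.0
time: 7.43
tool_pos: [0.4209, 0.0322, 0.2244]
tool_rot: [-3.142, -0.001, 2.833]
contact_force: [0.6, 0.4, -0.4]
opening: 0.0004
grip_force: 0.0
time: 7.85
tool_pos: [0.4205, 0.0324, 0.2247]
tool_rot: [3.141, 0.0, 2.834]
contact_force: [0.6, -0.1, 0.6]
opening: 0.0006
grip_force: 0.0
t 7.85 case-frame tcp mm [-142.2    0.6  224.7] F case [0.59 0.06 0.61] tool y yaw err 0.0002
```

View pics/s4.png

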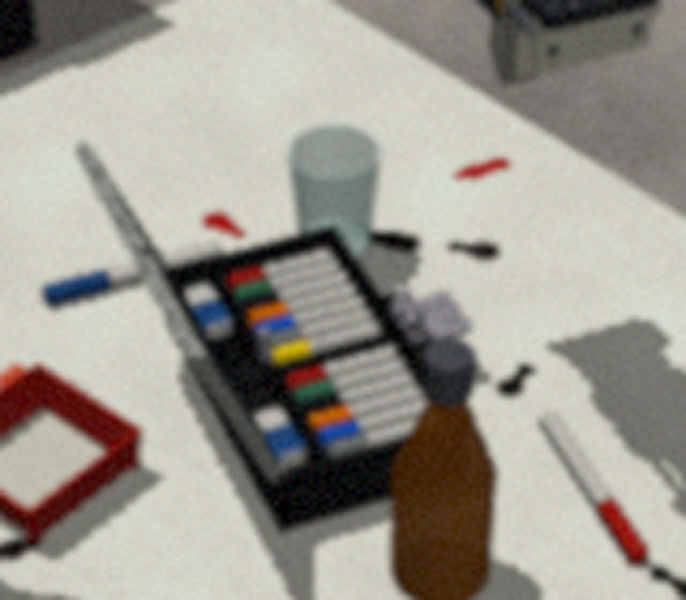

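View pics/t4.png

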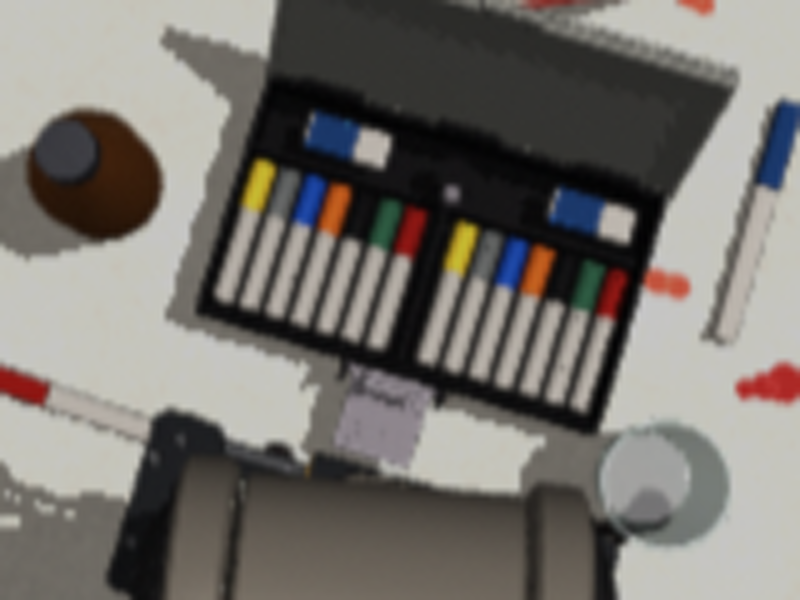

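The lid lies back (its top edge runs from about (480,0) to (737,75) in the top view), the case has not moved, and the robot is clear. I'll let it settle, check that the lid has stopped moving, and hand in.

```bash
for i in 1 2 3; do python3 -m jog '[[[-1,0,0,0,0],[-1,0,0,0,0],[-1,0,0,0,0],[-1,0,0,0,0],[-1,0,0,0,0]]]' >/dev/null; done
python3 - <<'E'
from h import *
import cv2
a=robot.read_camera("top")[145:265,190:350].astype(int)
b0=cv2.resize(cv2.imread("pics/t4.png")[:,:,::-1],(160,120),interpolation=cv2.INTER_AREA).astype(int)
c=robot.read_camera("top")[145:265,190:350].astype(int)
d=lambda p,q:abs(p-q)[:60,50:].mean().round(2)
print(d(a,b0),d(a,c))
# predicted pixel of opened lid edge corner (right) at angles
m=robot.camera_model("top");C=R.from_euler('z',YAW).as_matrix()
for th in(1.6,1.75,1.95):
    q=np.array([.062-.127*np.cos(th),-.111,.052+.127*np.sin(th)]);w=C@q+[*O,0]
    k=m['camera_matrix']@R.from_euler('xyz',m['attitude']).inv().apply(w-m['position']);k=k/k[2];print(th,((k[:2]-[189.6,144.6])*5).round())
E
```

```text
1.02 0.4
1.6 [716. 171.]
1.75 [726. 133.]
1.95 [737.  85.]
```

The observed corner at (737,75–85) matches 1.95 rad, and the lid is still.

```bash
python3 -c "from cell import robot;print(robot.hand_in())"
```

```text
the job is handed in; nothing more can be done
None
```

The marker case is open and the job is handed in: the tab was pressed, the lid sprang up on its own, and I pushed it back to its stop (about 1.95 rad in the top view), with the robot clear and no sign of the case or the nearby things having moved; the hand-in returned no verdict.

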